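Set out the stone-setting row

TASK

Set up the stone-setting bench: slide the three steel work plates along the bench, without picking them up, into a row with a short edge of each square against the straightedge and one plate centred in front of each vial, in any order. Then press fully shut the small vial's cap that was left open, and last flick the large vial's cap wide open (about upright or beyond), so that never more than one vial is open. Leave the other small vial shut and everything else on the bench where it is.

Things in the scene. Friction and masses are not known exactly. Their poses are not given: they have to be found in the camera images.
- rack: fixed dark wooden rack, 90 x 260 x 26 mm, with a steel straightedge (260 mm long, 14 mm high) along its front, facing the robot. Origin: on the bench at the middle of the straightedge's front face; x points away from the robot, square to the straightedge, y along it to the robot's left. Three vials stand in it 84 mm apart, 58 mm behind that face, the middle one on the centre line
- slot_left (a point): point on the bench 32 mm in front of the straightedge, straight in front of the left vial (left and right as the robot sees it): where a plate's centre is when it stands against the straightedge there. Axes as the rack's
- slot_mid (a point): point on the bench 32 mm in front of the straightedge, straight in front of the middle vial (left and right as the robot sees it): where a plate's centre is when it stands against the straightedge there. Axes as the rack's
- slot_right (a point): point on the bench 32 mm in front of the straightedge, straight in front of the right vial (left and right as the robot sees it): where a plate's centre is when it stands against the straightedge there. Axes as the rack's
- plate0: loose dark steel work plate, 64 x 46 x 18 mm, 250 g, with a round brass ornament (no wider than 36 mm, up to 5 mm high) on top. Origin: centre of the underside; x along the 64 mm length, y along the 46 mm width, z up
- plate1: loose dark steel work plate, 64 x 46 x 18 mm, 250 g, with an oblong brass ornament (no wider than 36 mm, up to 5 mm high) on top. Origin: centre of the underside; x along the 64 mm length, y along the 46 mm width, z up
- plate2: loose dark steel work plate, 64 x 46 x 18 mm, 250 g, with a two-lobed brass ornament (no wider than 36 mm, up to 5 mm high) on top. Origin: centre of the underside; x along the 64 mm length, y along the 46 mm width, z up
- vial_a_hinge (a point): small vial, its cap standing OPEN at the start. Fixed glass vial of radius 16 mm, its rim 58 mm above the bench, in any of the rack's three places. This point is on the hinge axis of its cap: at the rim's rear, 17.5 mm behind the vial's axis, 58 mm above the bench; axes as the rack's, the hinge runs along y
- vial_a_cap (a joint): angle of this vial's cap: 0 shut flat, grows as its front rises and swings back over the rear hinge, 1.57 upright, 1.8 stop; it stays where it is left (light friction). The cap is a grey disc of radius 17.5 mm, 8 mm thick, with an upright thumb lug at its front
- vial_a_lug (a point): point in the thumb lug, 6 mm below its top end, moving with the cap. The lug is 12 mm wide (along the hinge), 6 mm thick, and stands 18 mm above the cap's top face; cap shut, this point is 20 mm above the hinge and 33 mm in front of it
- vial_b_hinge (a point): small vial, cap shut at the start. Fixed glass vial of radius 16 mm, its rim 58 mm above the bench, in any of the rack's three places. This point is on the hinge axis of its cap: at the rim's rear, 17.5 mm behind the vial's axis, 58 mm above the bench; axes as the rack's, the hinge runs along y
- vial_b_cap (a joint): angle of this vial's cap: 0 shut flat, grows as its front rises and swings back over the rear hinge, 1.57 upright, 1.8 stop; it stays where it is left (light friction). The cap is a grey disc of radius 17.5 mm, 8 mm thick, with an upright thumb lug at its front
- vial_b_lug (a point): point in the thumb lug, 6 mm below its top end, moving with the cap. The lug is 12 mm wide (along the hinge), 6 mm thick, and stands 18 mm above the cap's top face; cap shut, this point is 20 mm above the hinge and 33 mm in front of it
- vial_large_hinge (a point): the one LARGE vial, cap shut at the start. Fixed glass vial of radius 22 mm, its rim 74 mm above the bench, in any of the rack's three places. This point is on the hinge axis of its cap: at the rim's rear, 23.5 mm behind the vial's axis, 74 mm above the bench; axes as the rack's, the hinge runs along y
- vial_large_cap (a joint): angle of this vial's cap: 0 shut flat, grows as its front rises and swings back over the rear hinge, 1.57 upright, 1.8 stop; it stays where it is left (light friction). The cap is a grey disc of radius 23.5 mm, 8 mm thick, with an upright thumb lug at its front
- vial_large_lug (a point): point in the thumb lug, 6 mm below its top end, moving with the cap. The lug is 12 mm wide (along the hinge), 6 mm thick, and stands 18 mm above the cap's top face; cap shut, this point is 20 mm above the hinge and 45 mm in front of it
- punch_cup: brass cup full of steel punches, 66 mm wide, 120 mm tall, standing; a bystander. Origin at its underside
- empty_cup: empty brass cup, 64 mm wide, 60 mm tall; a bystander. Origin at its underside
- hammer: small hammer lying behind the rack, 220 mm long; a bystander
- loupe: black eye loupe, 30 mm wide, 30 mm tall, standing in front of the plates; a bystander. Origin at its underside
- dome: small steel doming stake, 26 mm wide, 24 mm tall, standing in front of the plates; a bystander. Origin at its underside
- gauge_block: aluminium block 50 x 30 x 20 mm; a bystander. Origin at its underside
- jar: amber glass jar, 48 mm wide, 50 mm tall; a bystander. Origin at its underside
Things that resemble listed ones, but are neither listed nor needed, are in the scene too. Leave any green, red or turquoise look-alike of the plate0 alone.

How it is judged (in metres and radians):
On the way, in this order (a step that is already met when the one before it is completed fails the run):
1. the three plates stand in the row: each against the straightedge, square, one in front of each vial (((x of plate0 in the frame of slot_left between -0.004 and 0.004 m and y of plate0 in the frame of slot_left between -0.007 and 0.007 m and angle between the x axis of plate0 and the x axis of rack, either way round below 0.1 rad) or (x of plate1 in the frame of slot_left between -0.004 and 0.004 m and y of plate1 in the frame of slot_left between -0.007 and 0.007 m and angle between the x axis of plate1 and the x axis of rack, either way round below 0.1 rad) or (x of plate2 in the frame of slot_left between -0.004 and 0.004 m and y of plate2 in the frame of slot_left between -0.007 and 0.007 m and angle between the x axis of plate2 and the x axis of rack, either way round below 0.1 rad)) and ((x of plate0 in the frame of slot_mid between -0.004 and 0.004 m and y of plate0 in the frame of slot_mid between -0.007 and 0.007 m and angle between the x axis of plate0 and the x axis of rack, either way round below 0.1 rad) or (x of plate1 in the frame of slot_mid between -0.004 and 0.004 m and y of plate1 in the frame of slot_mid between -0.007 and 0.007 m and angle between the x axis of plate1 and the x axis of rack, either way round below 0.1 rad) or (x of plate2 in the frame of slot_mid between -0.004 and 0.004 m and y of plate2 in the frame of slot_mid between -0.007 and 0.007 m and angle between the x axis of plate2 and the x axis of rack, either way round below 0.1 rad)) and ((x of plate0 in the frame of slot_right between -0.004 and 0.004 m and y of plate0 in the frame of slot_right between -0.007 and 0.007 m and angle between the x axis of plate0 and the x axis of rack, either way round below 0.1 rad) or (x of plate1 in the frame of slot_right between -0.004 and 0.004 m and y of plate1 in the frame of slot_right between -0.007 and 0.007 m and angle between the x axis of plate1 and the x axis of rack, either way round below 0.1 rad) or (x of plate2 in the frame of slot_right between -0.004 and 0.004 m and y of plate2 in the frame of slot_right between -0.007 and 0.007 m and angle between the x axis of plate2 and the x axis of rack, either way round below 0.1 rad)) and linear speed of each of plate0, plate1, plate2 below 0.01 m/s and height (world z) of each of plate0, plate1, plate2 below 0.004 m), for 0.2 s.
2. the small vial's open cap is pressed shut (value of joint vial_a_cap below 0.1 rad), for 0.2 s.
3. the large vial's cap is open (value of joint vial_large_cap above 1.2 rad), for 0.2 s.
At the end, for the whole second after the job is handed in: In front of each vial one plate lies flat and at rest, its centre within 4 mm (towards the straightedge) and 7 mm (along it) of the slot point and its length square to the straightedge within 0.1 rad; both small vials' caps are shut (below 0.1 rad) and the large vial's cap is open (above 1.2 rad) (all of step 1 and value of joint each of vial_a_cap, vial_b_cap below 0.1 rad and value of joint vial_large_cap above 1.2 rad); the robot touches nothing.
It fails at once if a plate is lifted more than 12 mm off the bench (height (world z) of any of plate0, plate1, plate2 above 0.012 m).
It fails at once if two vials open at once (the open small cap and the large cap both above 0.3 rad), or the other small cap raised above 0.3 rad (value of joint vial_b_cap above 0.3 rad or value of joint each of vial_a_cap, vial_large_cap above 0.3 rad).
It fails at once if a bystander is moved more than 30 mm (distance of any of punch_cup, empty_cup, hammer, loupe, dome, gauge_block, jar from where it was at the start of the episode above 0.03 m).
It also fails if it takes over 70 s, if anything falls off the work surface, if the arm or the gripper's body presses on something with over 40 N, if the wrist force passes 120 N, or if a joint passes its speed limit or range.

ROBOT

A 6-joint arm with a two-finger parallel gripper is mounted at the origin on the work surface. World frame = base frame: x ahead of the robot, y to its left, z up, the work surface at z = 0. Lengths are in mm, angles in rad, forces in N, time in s.
With the tool pointing down it reaches from about 400 to 925 mm from the base axis. Payload 12.5 kg.
Tool frame: the origin (TCP) lies midway between the tips of the shut fingers; the grasp point (between the pads) lies 19 mm behind it; z points along the fingers, y is the line along which they close (so a half turn about z gives the same grasp; the last joint's range is limited). The gripper opens to 95 mm and grips with 3 to 60 N. Pads are 20 mm wide; open, the fingers measure 119 mm over their backs; the gripper's body (75 mm by 180 mm) begins 59 mm behind the grasp point.
Start: joints at [-1.217, 0.491, 1.559, -0, 1.092, -0.106], TCP at [277.38, -560.096, 214.661] pointing down, gripper open.
Joint ranges: [-3.1, 3.1], [-0.84, 2.19], [0.05, 2.79], [-1.13, 4.28], [0.06, 2.93], [-2.69, 2.69]. Speed limits (rad/s): [2.22, 2.22, 2.79, 3.14, 3.14, 3.14].

INTERFACE

Orientations are given as [roll, pitch, yaw] about the fixed x, y, z axes, in that order (R = Rz(yaw) Ry(pitch) Rx(roll)).
In Python, from cell import env gives the robot as it stands.
- The arm moves only by the shell command python3 -m inch 'ROWS'. ROWS is JSON, a list of rows, each a list of 7 numbers: the turn, a rotation vector about the tool's x, y, z in rad, then the shift along the tool's x, y, z in cm, then the closure, from -1 (fully open) to 1 (shut). A call has 1 to 20 rows; each row shifts and turns the commanded pose from where the row before left it, along the tool's axes as they then stand; what a row does not reach is not made up. A row lasts 1/8 s, in which the tool goes at most 62.5 mm and 10.7 degrees, less where a joint would pass 70% of its speed; a pose out of reach is approached as far as the arm can. A call with a gripper value outside its range is refused whole. The fingers move at their own pace and stop on an object; the grip force is fixed at half the most. Time passes only in rows, so rows that do not move let the fingers close. It gives the time, the measured TCP pose, the force, the opening and the grip force at its end, in the units of the state.
- env.state(): the state, without advancing time (a new reading comes with each control period).
- env.read_camera(name): name is "side" or "top" or "wrist"; returns a dict with "img" (420x560x3 uint8, red, green, blue), "depth" (420x560 float32, mm along the optical axis (not along the pixel's ray), 0 where there is no reading), "fx", "fy", "cx", "cy" (pixels), "position" and "orientation" of the camera in the world. Camera axes: x right, y down, z forward; pixel columns grow to the right and rows downward; lengths in mm; the calibration is good to about 2 mm. A picture is of the moment at which its call begins.
- env.job_done(): hands the job in; it is judged then, once.
Trained networks look in a picture, given as the dict that the camera call returned (one of the last four; its "shot" number tells which), for a name from the list of things; names that differ only in an ending like _2 or _b are one class to them, and where a whole thing is asked for, a point or a joint stands for the part that bears it (a point fixed in the world has none). Each returns a list of dicts, best first, with "score" (0 to 1); they miss things now and then, are a little off and sometimes report something else, mostly with a low value. They report only what shows in the picture. A call takes as long as a camera call. They do not tell look-alikes from the thing itself.
- env.find_in(picture, target): "centre" ([x, y, z] in mm, in the coordinates of the camera as it stood for that picture, good to about 4 mm: the middle of the surface that is visible of it).
- env.trace(picture, target): "mask" (420x560 bool, what is visible of it).
The state is a dict: "t": time; "joints": joint angles; "qvel": joint speeds; "tau": joint torques, N m; "eef_pos": TCP position; "tcp_rot": TCP orientation; "ft_force": force on the tool from outside, world axes, zero at the start; "moment": the same for the moment, N m; "opening": opening from 0.0 (shut) to 1.0 (fully open); "grip_force": force on a finger pad.
Only numpy, scipy, OpenCV 4.12 (cv2) and the standard library are available. Lean on these libraries where they do the work, as an engineer would, in place of code of your own. Each camera call takes 0.05 s, during which the arm holds its last target. There are 200 camera calls.

## Working session

There is one attempt and no reset: what is moved stays moved. The work goes in short steps, Python scripts to look and compute and a shell command to move; the robot and the scene stay as the last step left them, time stands still between calls to the robot, and variables do not carry over. Pictures are saved under pics/ and viewed, at most 10 in all, crops included, and the job is handed in when it is done.

```bash
ls; mkdir -p pics
cat > h.py <<'E'
import numpy as np, cv2
from scipy.spatial.transform import Rotation as R
from cell import env
def rot(p):
    o=np.array(p["orientation"],float)
    if o.shape==(3,3): return o
    return R.from_euler('xyz',o).as_matrix() if o.size==3 else R.from_quat(o).as_matrix()
def world(p,c): return rot(p)@np.array(c)+np.array(p["position"])
def cloud(p):
    d=p["depth"].astype(float); v,u=np.mgrid[:420,:560]
    c=np.stack([(u-p["cx"])/p["fx"]*d,(v-p["cy"])/p["fy"]*d,d],-1)
    return c@rot(p).T+np.array(p["position"])
E
python3 - <<'E'
from h import *
st=env.state(); print(st["eef_pos"],st["tcp_rot"],st["t"])
for n in ("top","side"):
    p=env.read_camera(n); cv2.imwrite(f"pics/{n}0.png",p["img"][:,:,::-1]); print(n,p["position"],p["orientation"],p["fx"])
    for t in ["rack","plate0","plate1","plate2","vial_a_cap","vial_large_cap","vial_large_lug","loupe","dome","gauge_block","jar","punch_cup","empty_cup","hammer"]:
        print(t,[(round(r["score"],2),world(p,r["centre"]).round().tolist()) for r in env.find_in(p,t)])
E
```

```text
pics
[ 277.27975767 -559.85115015  214.04514909] [-3.14045673e+00 -1.41116355e-04  4.59767422e-01] 0.0
top [ 277.27112484   19.93970174 1319.51032239] [-2.91682312 -0.00482926 -1.66801879] 425.47731801252394
rack [(0.62, [587.0, -12.0, 26.0]), (0.32, [424.0, -361.0, 50.0])]
plate0 [(0.88, [544.0, 234.0, 19.0]), (0.84, [432.0, 215.0, 20.0]), (0.75, [474.0, 32.0, 19.0]), (0.73, [298.0, 374.0, 20.0]), (0.56, [473.0, -240.0, 20.0]), (0.53, [312.0, 247.0, 16.0])]
plate1 [(0.88, [544.0, 234.0, 19.0]), (0.84, [432.0, 215.0, 20.0]), (0.75, [474.0, 32.0, 19.0]), (0.73, [298.0, 374.0, 20.0]), (0.56, [473.0, -240.0, 20.0]), (0.53, [312.0, 247.0, 16.0])]
plate2 [(0.88, [544.0, 234.0, 19.0]), (0.84, [432.0, 215.0, 20.0]), (0.75, [474.0, 32.0, 19.0]), (0.73, [298.0, 374.0, 20.0]), (0.56, [473.0, -240.0, 20.0]), (0.53, [312.0, 247.0, 16.0])]
vial_a_cap [(0.58, [571.0, -355.0, 32.0])]
vial_large_cap [(0.69, [609.0, -12.0, 84.0])]
vial_large_lug [(0.61, [611.0, -13.0, 83.0])]
loupe [(0.65, [363.0, 116.0, 33.0]), (0.33, [471.0, 32.0, 17.0])]
dome [(0.64, [370.0, -124.0, 27.0])]
gauge_block [(0.68, [41
[... 907 characters left out ...]
.77, [468.0, 36.0, 21.0]), (0.73, [469.0, -232.0, 20.0]), (0.62, [538.0, 242.0, 20.0]), (0.61, [612.0, -87.0, 63.0]), (0.56, [303.0, 257.0, 18.0])]
vial_a_cap [(0.23, [779.0, 82.0, 21.0])]
vial_large_cap [(0.66, [609.0, -6.0, 80.0]), (0.41, [592.0, 369.0, 61.0])]
vial_large_lug [(0.65, [621.0, 79.0, 83.0]), (0.49, [608.0, -8.0, 84.0])]
loupe [(0.73, [362.0, 125.0, 28.0]), (0.16, [593.0, 371.0, 63.0])]
dome [(0.51, [366.0, -116.0, 16.0]), (0.48, [468.0, -230.0, 17.0])]
gauge_block [(0.67, [402.0, 372.0, 23.0])]
jar [(0.84, [422.0, -346.0, 36.0]), (0.28, [581.0, 19.0, 24.0])]
punch_cup [(0.64, [595.0, 370.0, 58.0])]
empty_cup [(0.82, [561.0, -337.0, 41.0])]
hammer [(0.96, [779.0, 83.0, 21.0])]
```

View pics/top0.png

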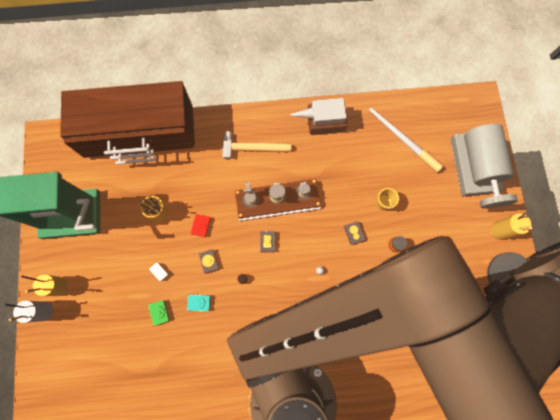

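View pics/side0.png

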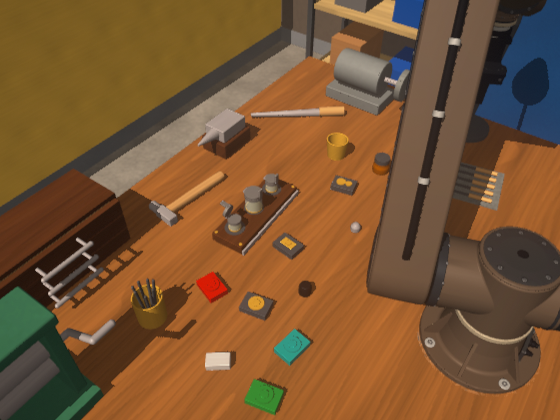

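Top view: rack at (278,200) with the left vial (250,192) open and the large vial in the middle. Plates are round at (208,261), oblong at (268,241) and two-lobed at (355,232). The look-alikes are red (200,225), green (158,313) and turquoise (199,303). Next I'll get coarse poses from the depth images.

```bash
cat >> h.py <<'E'
def rect(pts):
    (c,(w,h),a)=cv2.minAreaRect(pts[:,:2].astype(np.float32))
    a=np.deg2rad(a)
    if w<h: w,h,a=h,w,a+np.pi/2
    a=(a+np.pi/2)%np.pi-np.pi/2
    return np.round(c,1).tolist(),round(w,1),round(h,1),round(a,3)
def plates(p,guess=None,zr=(13,30)):
    W=cloud(p)
    for r in env.trace(p,"plate1"):
        m=cv2.erode(r["mask"].astype(np.uint8),np.ones((2,2)))>0 if 0 else r["mask"]
        q=W[m&(p["depth"]>0)]; q=q[(q[:,2]>zr[0])&(q[:,2]<zr[1])]
        if len(q)>20: print("plate",round(r["score"],2),rect(q),len(q),"z",np.median(q[:,2]).round(1))
E
python3 - <<'E'
from h import *
for n in ("top","side"):
    p=env.read_camera(n); print(n); plates(p); W=cloud(p)
    for r in env.trace(p,"rack")[:1]:
        q=W[r["mask"]&(p["depth"]>0)]; q=q[(q[:,2]>8)&(q[:,2]<34)]; print("rack",r["score"],rect(q),len(q))
p=env.read_camera("wrist"); print(p["position"],p["orientation"],p["fx"])
E
```

```text
top
plate 0.87 ([310.1, 253.9], 64.7, 43.8, np.float64(1.473)) 335 z 19.9
plate 0.79 ([474.5, 32.7], 63.0, 43.4, np.float64(-0.095)) 293 z 19.5
plate 0.78 ([545.3, 235.0], 63.7, 44.8, np.float64(-0.301)) 287 z 20.4
plate 0.73 ([293.7, 373.1], 63.3, 45.9, np.float64(0.247)) 333 z 20.0
plate 0.7 ([476.2, -239.9], 63.2, 47.1, np.float64(0.211)) 295 z 19.7
plate 0.65 ([432.3, 216.5], 64.5, 46.0, np.float64(0.227)) 309 z 19.9
rack 0.92 ([603.5, -12.3], 259.8, 98.4, np.float64(-1.52)) 1974
side
plate 0.94 ([307.0, 253.5], 66.8, 47.2, np.float64(1.436)) 653 z 19.2
plate 0.89 ([471.6, -238.1], 61.6, 49.6, np.float64(0.229)) 254 z 18.8
plate 0.84 ([542.2, 236.9], 67.0, 44.6, np.float64(-0.315)) 467 z 19.0
plate 0.82 ([470.8, 33.5], 65.3, 47.9, np.float64(-0.1)) 387 z 18.9
plate 0.71 ([429.3, 217.6], 64.6, 48.1, np.float64(0.229)) 535 z 19.1
plate 0.68 ([289.9, 373.7], 64.1, 48.2, np.float64(0.246)) 792 z 19.2
plate 0.58 ([601.7, -11.4], 264.4, 102.8, np.float64(-1.512)) 2018 z 25.6
rack 0.7 ([601.7, -11.4], 264.4, 102.8, np.float64(-1.512)) 2275
[ 342.61877274 -527.49984243  384.53112888] [ 2.87665133e+00  6.92274246e-05 -1.11037811e+00] 337.08789343710214
```

```bash
python3 -m inch '[[0,0,0.1225,0,0,0,-1],[0,0,0.1225,0,0,0,-1],[0,0,0,3.74,-3.87,0.9,-1],[0,0,0,3.74,-3.87,0.9,-1],[0,0,0,3.74,-3.87,0.9,-1],[0,0,0,3.74,-3.87,0.9,-1],[0,0,0,3.74,-3.87,0.9,-1],[0,0,0,3.74,-3.87,0.9,-1],[0,0,0,3.74,-3.87,0.9,-1],[0,0,0,0,0,0,-1],[0,0,0,0,0,0,-1]]'
cat >> h.py <<'E'
def to(x,y,z,yaw,s=None):
    s=s or env.state(); P=np.array(s["eef_pos"]); r=R.from_euler('xyz',s["tcp_rot"]); 
    T=R.from_euler('xyz',[np.pi,0,yaw]); tv=(r.inv()*T).as_rotvec()
    print("pos",P.round(1),"yaw",round(s["tcp_rot"][2],3),"turn",tv.round(3),"shift after turn cm",(T.inv().apply(np.array([x,y,z])-P)/10).round(2))
E
python3 - <<'E'
from h import *
p=env.read_camera("wrist"); cv2.imwrite("pics/w1.png",p["img"][:,:,::-1]); plates(p)
W=cloud(p)
for r in env.trace(p,"rack")[:1]:
    q=W[r["mask"]&(p["depth"]>0)]; q=q[(q[:,2]>8)&(q[:,2]<34)]; print("rack",r["score"],rect(q),len(q))
to(475,-239,5,.215)
E
```

```text
t: 3.22
eef_pos: [475.4, -239.9, 151.8]
tcp_rot: [3.141, -0.0, 0.215]
ft_force: [0.0, -0.2, 0.0]
opening: 1.0
grip_force: 0.0
plate 0.56 ([474.2, -241.3], 64.4, 45.7, np.float64(0.211)) 3200 z 18.1
rack 0.85 ([588.0, -62.0], 165.8, 63.4, np.float64(-1.512)) 12594
pos [ 475.  -240.7  151.9] yaw 0.213 turn [ 0.    -0.    -0.002] shift after turn cm [ 0.04 -0.17 14.69]
```

View pics/w1.png

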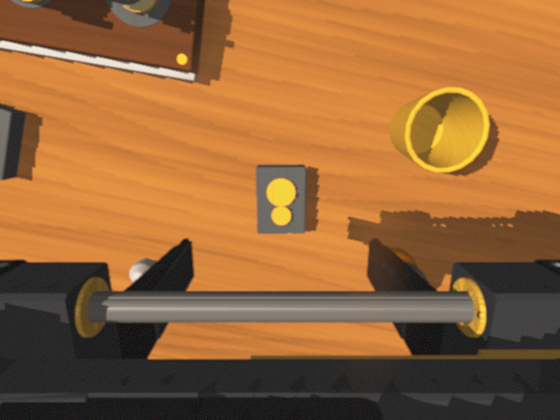

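Wrist view: the two-lobed plate (281,200) is centred between the fingers, the straightedge's right end is at (192,76), and the empty cup (440,130) is clear. Descending and gripping.

```bash
python3 -m inch '[[0,0,0,0,-0.05,4.87,-1],[0,0,0,0,0,4.87,-1],[0,0,0,0,0,4.7,-1],[0,0,0,0,0,0,-1],[0,0,0,0,0,0,1],[0,0,0,0,0,0,1],[0,0,0,0,0,0,1],[0,0,0,0,0,0,1],[0,0,0,0,0,0,1]]'
python3 - <<'E'
from h import *
to(505,-101,6,.058)
p=env.read_camera("wrist"); W=cloud(p)
for r in env.trace(p,"rack")[:1]:
    m=r["mask"]&(p["depth"]>0)&(W[...,2]>10)&(W[...,2]<34)
    q=W[m]; print(rect(q),len(q)); np.save("q.npy",q)
# front edge in rack coords, yaw scan
    for a in (.05,.055,.06,.065):
        x=q[:,0]*np.cos(a)+q[:,1]*np.sin(a); y=-q[:,0]*np.sin(a)+q[:,1]*np.cos(a)
        b=((y)//10).astype(int); f=[(k*10+5,np.percentile(x[b==k],1).round(1)) for k in np.unique(b) if (b==k).sum()>60]; print(a,np.polyfit([i for i,_ in f],[j for _,j in f],1).round(4),f, y.min())
E
```

```text
t: 4.5
eef_pos: [475.4, -239.2, 7.5]
tcp_rot: [3.141, -0.0, 0.215]
ft_force: [-0.3, -0.4, 0.4]
opening: 0.53
grip_force: 0.0
pos [ 475.4 -239.2    7.5] yaw 0.215 turn [ 0.    -0.     0.157] shift after turn cm [  3.75 -13.62   0.15]
([563.0, -120.9], 56.5, 18.7, np.float64(-1.253)) 4610
0.05 [-8.900000e-03  5.515881e+02] [(np.int64(-175), np.float64(553.2)), (np.int64(-165), np.float64(553.0)), (np.int64(-155), np.float64(552.9)), (np.int64(-145), np.float64(552.9)), (np.int64(-135), np.float64(552.8)), (np.int64(-125), np.float64(552.7))] -174.53725013214677
0.055 [-3.700000e-03  5.515929e+02] [(np.int64(-175), np.float64(552.3)), (np.int64(-165), np.float64(552.2)), (np.int64(-155), np.float64(552.1)), (np.int64(-145), np.float64(552.1)), (np.int64(-135), np.float64(552.1)), (np.int64(-125), np.float64(552.1))] -177.38325666874235
0.06 [ -0.   551.38] [(np.int64(-175), np.float64(551.4)), (np.int64(-165), np.float64(551.4)), (np.int64(-155), np.float64(551.3)), (np.int64(-145), np.float64(551.4)), (np.int64(-135), np.float64(551.4))] -180.22482863315992
0.065 [3.400000e-03 5.511819e+02] [(np.int64(-185), np.float64(550.7)), (np.int64(-175), np.float64(550.5)), (np.int64(-165), np.float64(550.5)), (np.int64(-155), np.float64(550.6)), (np.int64(-145), np.float64(550.7)), (np.int64(-135), np.float64(550.8))] -183.06189498624838
```

```bash
python3 -m inch '[[0,0,0,0,0,0,1],[0,0,0,0,0,0,1],[0,0,0,0,0,0,1],[0,0,0.077,0,0,0,1],[0,0,0.078,0,0,0,1],[0,0,0,0.9,-3.4,0,1],[0,0,0,0.9,-3.4,0,1],[0,0,0,0.9,-3.4,0,1],[0,0,0,0.9,-3.4,0,1],[0,0,0,0,0,0,1],[0,0,0,0,0,0,1]]'
python3 - <<'E'
from h import *
to(526.4,-101.3,7,.06)
p=env.read_camera("wrist"); cv2.imwrite("pics/w2.png",p["img"][:,:,::-1]);plates(p)
W=cloud(p)
for r in env.trace(p,"rack")[:1]:
    m=r["mask"]&(p["depth"]>0)&(W[...,2]>10)&(W[...,2]<34)
    q=W[m]; a=.06
    x=q[:,0]*np.cos(a)+q[:,1]*np.sin(a); y=-q[:,0]*np.sin(a)+q[:,1]*np.cos(a)
    b=((y)//10).astype(int); print([(k*10+5,np.percentile(x[b==k],1).round(1)) for k in np.unique(b) if (b==k).sum()>60],np.percentile(y,[.2,1,99,99.8]))
E
```

```text
t: 5.98
eef_pos: [503.3, -100.5, 7.4]
tcp_rot: [-3.141, -0.0, 0.061]
ft_force: [1.0, 4.1, 6.2]
opening: 0.479
grip_force: 30.0
pos [ 503.3 -100.5    7.4] yaw 0.061 turn [-0.    -0.     0.001] shift after turn cm [2.3  0.22 0.04]
plate 0.9 ([472.6, 26.9], 65.6, 40.9, np.float64(-0.11)) 3712 z 17.7
plate 0.8 ([511.4, -100.2], 46.0, 45.9, np.float64(-1.503)) 7591 z 18.1
[(np.int64(-175), np.float64(552.2)), (np.int64(-165), np.float64(552.1)), (np.int64(-155), np.float64(552.1)), (np.int64(-145), np.float64(552.1)), (np.int64(-135), np.float64(552.5)), (np.int64(-125), np.float64(552.5)), (np.int64(-115), np.float64(552.5)), (np.int64(-105), np.float64(552.6)), (np.int64(-95), np.float64(552.5)), (np.int64(-85), np.float64(552.5)), (np.int64(-75), np.float64(552.5)), (np.int64(-65), np.float64(552.4)), (np.int64(-55), np.float64(552.7)), (np.int64(-45), np.float64(552.6)), (np.int64(-35), np.float64(552.6)), (np.int64(-25), np.float64(552.8)), (np.int64(-15), np.float64(552.4)), (np.int64(-5), np.float64(552.3)), (np.int64(5), np.float64(552.3))] [-178.61084977 -177.37850138  -10.05494648   -0.43808089]
```

View pics/w2.png

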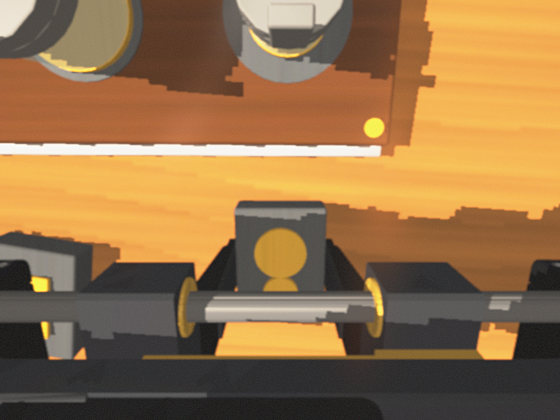

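The plate (281,245) is held square, in front of the straightedge (y≈150) and the right vial (290,30). Now pushing it in.

```bash
python3 -m inch '[[0,0,0,1.2,0.2,0,1],[0,0,0,0.9,0,0,1],[0,0,0,0.3,0,0,1],[0,0,0,0.2,0,0,1],[0,0,0,0,0,0,1],[0,0,0,0,0,0,1]]'
python3 - <<'E'
from h import *
to(526.4,-101.3,7,.06)
p=env.read_camera("wrist"); plates(p); print(env.state()["ft_force"])
E
```

```text
t: 6.88
eef_pos: [528.2, -101.6, 7.4]
tcp_rot: [-3.141, 0.002, 0.06]
ft_force: [-5.2, 0.8, 10.6]
opening: 0.48
grip_force: 30.0
pos [ 528.2 -101.6    7.4] yaw 0.06 turn [-0.001  0.002 -0.   ] shift after turn cm [-0.18 -0.04  0.04]
plate 0.88 ([484.2, 15.4], 46.5, 19.9, np.float64(0.185)) 1307 z 17.8
plate 0.87 ([536.3, -101.3], 46.7, 46.2, np.float64(0.061)) 7646 z 18.1
[-5.17907061  0.47268206 10.03797934]
```

```bash
python3 -m inch '[[0,0,0,0,0,0,-0.3],[0,0,0,0,0,0,-0.3],[0,0,0,0,0,0,-0.3],[0,0,0,0,0,-4,-0.3],[0,0,0.077,0,0,-5,-0.3],[0,0,0.08,0,0,-3,-0.6],[0,0,0,-2.25,-4.28,0,-0.6],[0,0,0,-2.25,-4.28,0,-0.6],[0,0,0,-2.25,-4.28,0,-0.6],[0,0,0,0,0,0,-0.6],[0,0,0,0,0,0,-0.6]]'
python3 - <<'E'
from h import *
p=env.read_camera("wrist"); plates(p);to(473.5,32.7,7,-.097)
p=env.read_camera("top"); plates(p)
E
```

```text
t: 8.35
eef_pos: [474.9, 32.5, 127.3]
tcp_rot: [3.141, -0.001, -0.097]
ft_force: [-0.0, 0.3, -0.4]
opening: 0.798
grip_force: 0.0
plate 0.8 ([448.5, 218.8], 47.5, 29.0, np.float64(-1.406)) 1273 z 17.8
plate 0.77 ([543.5, 233.7], 64.1, 46.5, np.float64(-0.305)) 4562 z 18.4
plate 0.63 ([473.0, 30.5], 64.0, 45.9, np.float64(-0.119)) 3819 z 18.1
plate 0.58 ([526.5, -101.7], 64.1, 46.9, np.float64(0.056)) 4679 z 18.0
plate 0.28 ([599.5, -13.5], 260.7, 92.0, np.float64(-1.518)) 28287 z 25.9
pos [475.   31.9 127.2] yaw -0.098 turn [ 0.    -0.    -0.001] shift after turn cm [-0.16 -0.06 12.02]
plate 0.8 ([432.4, 216.7], 63.8, 46.2, np.float64(0.22)) 313 z 20.4
plate 0.66 ([545.2, 235.2], 64.0, 46.5, np.float64(-0.304)) 301 z 20.3
plate 0.65 ([528.3, -100.6], 63.6, 46.3, np.float64(0.071)) 297 z 19.5
```

```bash
python3 -m inch '[[0,0,0.02,-0.2,0.16,4,-0.6],[0,0,0,0,0,4,-0.6],[0,0,0,0,0,4,-0.6],[0,0,0,0,0,0,-0.6],[0,0,0,0,0,0,1],[0,0,0,0,0,0,1],[0,0,0,0,0,0,1],[0,0,0,0,0,0,1],[0,0,0,0,0,0,1],[0,0,0,0,0,0,1],[0,0,0.09,0,0,0,1],[0,0,0.09,0,0,0,1],[0,0,0,1.2,2.5,0,1],[0,0,0,1.2,2.5,0,1],[0,0,0,0,0,0,1]]'
python3 - <<'E'
from h import *
p=env.read_camera("wrist"); plates(p);to(522.4,-17.5,7,.06)
E
```

```text
t: 10.42
eef_pos: [481.5, -25.2, 8.0]
tcp_rot: [3.141, -0.002, -0.299]
ft_force: [0.2, -4.9, 6.9]
opening: 0.481
grip_force: 30.0
plate 0.75 ([489.7, -28.4], 48.1, 47.3, np.float64(-0.283)) 7968 z 18.1
plate 0.6 ([526.5, -101.9], 63.9, 46.7, np.float64(0.055)) 13863 z 18.1
pos [481.5 -24.5   8. ] yaw -0.298 turn [ 0.001 -0.003 -0.358] shift after turn cm [ 4.12 -0.45  0.1 ]
```

The turn had the wrong sign, so I'm turning back before pushing in.

```bash
python3 -m inch '[[0,0,-0.12,0,0,0,1],[0,0,-0.12,0,0,0,1],[0,0,-0.118,0,0,0,1],[0,0,0,1.2,-0.45,0,1],[0,0,0,1.2,0,0,1],[0,0,0,0,0,0,1],[0,0,0,0,0,0,1]]'
python3 - <<'E'
from h import *
p=env.read_camera("wrist"); plates(p);to(522.4,-17.5,7,.06)
E
```

```text
t: 11.4
eef_pos: [505.1, -17.5, 8.0]
tcp_rot: [3.141, -0.002, 0.061]
ft_force: [1.7, 2.8, 6.5]
opening: 0.479
grip_force: 30.0
plate 0.84 ([513.9, -17.2], 47.5, 46.1, np.float64(0.059)) 7923 z 18.1
plate 0.56 ([527.2, -101.8], 63.9, 47.0, np.float64(0.063)) 9357 z 18.0
pos [505.1 -17.4   8. ] yaw 0.061 turn [ 0.    -0.002  0.001] shift after turn cm [1.72 0.11 0.1 ]
```

```bash
python3 -m inch '[[0,0,0,0.9,0,0,1],[0,0,0,0.6,0,0,1],[0,0,0,0.2,0,0,1],[0,0,0,0.15,0,0,1],[0,0,0,0,0,0,1],[0,0,0,0,0,0,1]]' && python3 -m inch '[[0,0,0,0,0,0,-0.3],[0,0,0,0,0,0,-0.3],[0,0,0,0,0,0,-0.3],[0,0,0,0,0,-4,-0.3],[0,0,-0.083,0,0,-5,-0.3],[0,0,-0.083,0,0,-3,-0.6],[0,0,0,-0.75,-4.97,0,-0.8],[0,0,0,-0.75,-4.97,0,-0.8],[0,0,0,-0.75,-4.97,0,-0.8],[0,0,0,-0.75,-4.97,0,-0.8],[0,0,0,-0.75,-4.97,0,-0.8],[0,0,0,0,0,0,-0.8],[0,0,0,0,0,0,-0.8]]'
python3 - <<'E'
from h import *
p=env.read_camera("wrist"); plates(p);to(431,216,7.5,.225)
p=env.read_camera("top"); plates(p)
E
```

```text
t: 12.25
eef_pos: [521.6, -16.3, 8.0]
tcp_rot: [-3.141, 0.002, 0.061]
ft_force: [-7.1, -0.2, 12.5]
opening: 0.479
grip_force: 30.0
t: 13.88
eef_pos: [430.5, 217.1, 127.2]
tcp_rot: [3.141, -0.0, 0.227]
ft_force: [-0.0, 0.2, 0.0]
opening: 0.9
grip_force: 0.0
plate 0.87 ([543.9, 234.4], 64.2, 45.9, np.float64(-0.311)) 5274 z 18.4
plate 0.7 ([430.8, 215.2], 64.2, 45.3, np.float64(0.209)) 3833 z 18.2
plate 0.7 ([305.4, 250.0], 61.0, 46.2, np.float64(1.322)) 1176 z 18.3
plate 0.59 ([516.5, -1.5], 54.7, 18.4, np.float64(0.085)) 826 z 17.3
pos [430.8 216.4 127.2] yaw 0.226 turn [ 0.    -0.     0.001] shift after turn cm [1.000e-02 4.000e-02 1.197e+01]
plate 0.67 ([528.4, -100.3], 64.3, 45.9, np.float64(0.039)) 289 z 19.8
plate 0.57 ([562.1, 213.2], 27.4, 14.3, np.float64(0.462)) 34 z 19.0
plate 0.56 ([522.0, -14.3], 60.6, 42.2, np.float64(0.042)) 250 z 19.7
```

```bash
python3 -m inch '[[0,0,0,0,0.1,4,-0.8],[0,0,0,0,0,4,-0.8],[0,0,0,0,0,4,-0.8],[0,0,0,0,0,0,-0.8],[0,0,0,0,0,0,1],[0,0,0,0,0,0,1],[0,0,0,0,0,0,1],[0,0,0,0,0,0,1],[0,0,0,0,0,0,1],[0,0,0,0,0,0,1],[0,0,0,0,0,0,1],[0,0,0.083,0,0,0,1],[0,0,0.083,0,0,0,1],[0,0,0,1.3,3.85,0,1],[0,0,0,1.3,3.85,0,1],[0,0,0,1.3,3.85,0,1],[0,0,0,1.3,3.85,0,1],[0,0,0,0,0,0,1],[0,0,0,0,0,0,1]]'
python3 - <<'E'
from h import *
p=env.read_camera("wrist"); plates(p);to(517.4,66.3,7,.06)
cv2.imwrite("pics/w3.png",p["img"][:,:,::-1])
E
```

```text
t: 16.45
eef_pos: [492.8, 65.0, 7.6]
tcp_rot: [3.141, -0.002, 0.06]
ft_force: [0.9, -3.1, 5.5]
opening: 0.483
grip_force: 29.9
plate 0.63 ([522.2, -16.2], 63.6, 46.9, np.float64(0.053)) 10635 z 18.0
plate 0.56 ([501.2, 65.0], 46.9, 46.1, np.float64(0.051)) 7762 z 18.4
pos [492.6  65.4   7.6] yaw 0.061 turn [ 0.    -0.002  0.001] shift after turn cm [2.48 0.06 0.06]
```

View pics/w3.png

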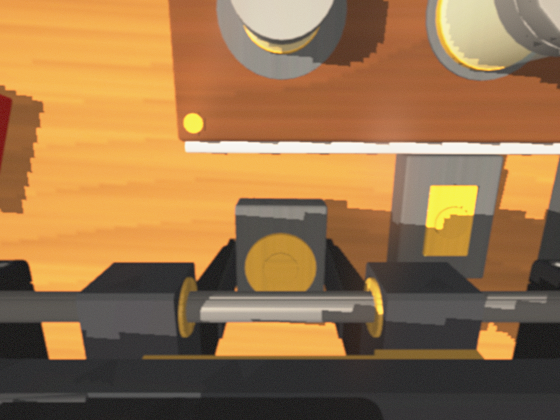

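Plate0 (281,250) is in front of the left vial (280,20), and the oblong plate1 (450,220) sits against the straightedge. Pushing plate0 in, releasing and rising.

```bash
python3 -m inch '[[0,0,0,1.2,0,0,1],[0,0,0,0.9,0,0,1],[0,0,0,0.35,0,0,1],[0,0,0,0.2,0,0,1],[0,0,0,0,0,0,1],[0,0,0,0,0,0,1]]' && python3 -m inch '[[0,0,0,0,0,0,-0.3],[0,0,0,0,0,0,-0.3],[0,0,0,0,0,0,-0.3],[0,0,0,0,0,-4,-0.3],[0,0,0,-1,0,-6,0],[0,0,0,-1,0,-6,1],[0,0,0,-1,0,-3,1],[0,0,0,0,0,0,1],[0,0,0,0,0,0,1]]'
python3 - <<'E'
from h import *
p=env.read_camera("wrist"); plates(p)
cv2.imwrite("pics/w4.png",p["img"][:,:,::-1])
W=cloud(p); a=.06; ca,sa=np.cos(a),np.sin(a)
def rk(w): return np.round([w[0]*ca+w[1]*sa-552.4,-w[0]*sa+w[1]*ca+48.8,w[2]],1).tolist()
for t in ("vial_large_cap","vial_large_lug","rack"):
    for r in env.trace(p,t)[:4]:
        q=W[r["mask"]&(p["depth"]>0)]
        if len(q)>10: print(t,round(r["score"],2),len(q),"med",rk(np.median(q,0)),"top",rk(np.median(q[q[:,2]>np.percentile(q[:,2],95)-3],0)))
print("wide"); q=W[p["depth"]>0]; X=np.array([q[:,0]*ca+q[:,1]*sa-552.4,-q[:,0]*sa+q[:,1]*ca+48.8,q[:,2]]).T
for zc,y0 in ((58,84),(74,0),(58,-84)):
    k=X[(X[:,2]>zc+3)&(abs(X[:,1]-y0)<40)&(X[:,0]>10)&(X[:,0]<130)&(X[:,2]<125)]
    if len(k): print(y0,len(k),k.min(0).round(1),k.max(0).round(1),"high",np.median(k[k[:,2]>k[:,2].max()-3],0).round(1))
to(517,66,160,.06)
E
```

```text
t: 17.3
eef_pos: [516.9, 67.7, 7.6]
tcp_rot: [-3.142, 0.003, 0.062]
ft_force: [-6.6, -0.1, 11.7]
opening: 0.483
grip_force: 30.0
t: 18.42
eef_pos: [488.2, 65.5, 196.3]
tcp_rot: [3.142, 0.001, 0.061]
ft_force: [1.3, -0.1, -0.4]
opening: 0.185
grip_force: 0.0
plate 0.93 ([543.8, 233.9], 64.0, 46.7, np.float64(-0.316)) 3079 z 18.4
plate 0.8 ([302.4, 253.0], 65.2, 36.5, np.float64(1.474)) 1200 z 18.7
plate 0.75 ([516.5, 67.3], 63.6, 46.1, np.float64(0.053)) 2728 z 18.3
plate 0.66 ([522.2, -16.6], 64.0, 46.3, np.float64(0.057)) 2784 z 18.0
plate 0.62 ([527.0, -101.7], 63.2, 46.8, np.float64(0.063)) 2835 z 18.0
vial_large_cap 0.67 3309 med [58.3, 0.6, 81.8] top [35.9, 0.9, 99.4]
vial_large_lug 0.66 3280 med [58.3, 0.5, 81.8] top [35.8, 0.7, 99.4]
rack 0.7 21323 med [38.3, 17.4, 25.8] top [41.7, 19.4, 26.0]
wide
84 976 [68.3 66.4 76.5] [ 92.2 100.6  99.5] high [88.3 83.  97.4]
0 3246 [ 33.1 -23.9  77. ] [ 84.6  22.8 101.6] high [36.1  0.  99.8]
-84 1798 [  38.7 -101.5   61. ] [ 78.3 -67.2  86. ] high [ 42.  -84.4  83.8]
pos [488.3  65.5 196.2] yaw 0.061 turn [-0.     0.002  0.001] shift after turn cm [2.87 0.12 3.62]
```

View pics/w4.png

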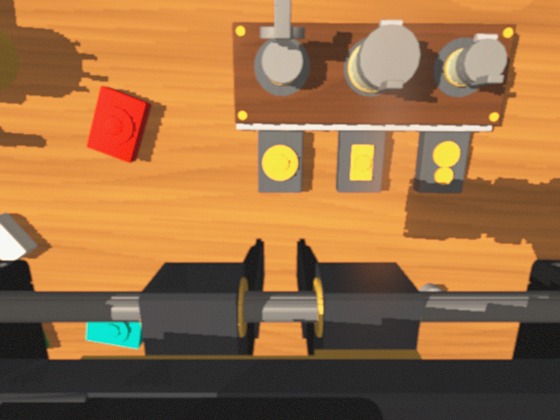

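All three plates sit square against the straightedge: (280,163), (360,163) and (443,163). The left cap stands upright with its lug pointing back (283,15), and the large cap is shut (390,58). Going behind the open cap and sweeping it shut.

```bash
python3 -m inch '[[0,0,0,4.9,0.09,0,1],[0,0,0,4.9,0,0,1],[0,0,0,4.9,0,0,1],[0,0,0,4.9,0,0,1],[0,0,0,0,0,4,1],[0,0,0,0,0,4,1],[0,0,0,0,0,4,1],[0,0,0,0,0,0,1]]' && python3 -m inch '[[0,0,0,-1.3,0,0,1],[0,0,0,-1.3,0,0,1],[0,0,0,-1,0,0,1],[0,0,0,-1,0,0,1],[0,0,0,-1,0,0,1],[0,0,0,-1,0,0,1],[0,0,0,-0.8,0,0,1],[0,0,0,-0.3,0,0,1],[0,0,0,0,0,0,1]]'
```

```text
t: 19.68
eef_pos: [682.4, 76.4, 73.7]
tcp_rot: [-3.141, 0.006, 0.061]
ft_force: [0.0, 0.2, 1.2]
opening: 0.004
grip_force: 0.0
t: 20.8
eef_pos: [608.1, 71.8, 77.2]
tcp_rot: [3.141, -0.002, 0.061]
ft_force: [6.4, -0.1, -4.8]
opening: 0.003
grip_force: 3.1
```

```bash
python3 -m inch '[[0,0,0,0,0,0.6,1],[0,0,0,0,0,0.4,1],[0,0,0,0,0,0.2,1],[0,0,0,0,0,0,1]]'
```

```text
t: 21.3
eef_pos: [607.2, 71.8, 66.2]
tcp_rot: [3.141, -0.001, 0.061]
ft_force: [-1.6, -0.6, 12.9]
opening: 0.003
grip_force: 6.5
```

```bash
python3 -m inch '[[0,0,0,0,0,-2,1],[0,0,0,0,0,-5,1],[0,0,0,0,0,-6,1],[0,0,0,-3.8,2.8,0,1],[0,0,0,-3.8,2.8,0,1],[0,0,0,-3.8,2.8,0,1],[0,0,0,0,0,0,0],[0,0,0,0,0,0,0]]'
cat >> h.py <<'E'
def caps(p):
    W=cloud(p); a=.06; ca,sa=np.cos(a),np.sin(a); q=W[p["depth"]>0]
    X=np.array([q[:,0]*ca+q[:,1]*sa-552.4,-q[:,0]*sa+q[:,1]*ca+48.8,q[:,2]]).T
    for zc,y0 in ((58,84),(74,0),(58,-84)):
        k=X[(X[:,2]>zc+3)&(abs(X[:,1]-y0)<35)&(X[:,0]>10)&(X[:,0]<130)&(X[:,2]<140)]
        if len(k): print(y0,len(k),k.min(0).round(1),k.max(0).round(1),"high",np.median(k[k[:,2]>k[:,2].max()-3],0).round(1),"medz",np.median(k[:,2]).round(1))
E
python3 - <<'E'
from h import *
p=env.read_camera("wrist"); plates(p); caps(p)
cv2.imwrite("pics/w5.png",p["img"][:,:,::-1])
# lug target TCP: rack (36.2,0.3), z 88
x,y=552.4+36.2,-48.8+0.3
to(x*np.cos(.06)-y*np.sin(.06),x*np.sin(.06)+y*np.cos(.06),88,.06)
E
```

```text
t: 22.3
eef_pos: [498.8, -18.9, 195.3]
tcp_rot: [3.142, -0.0, 0.06]
ft_force: [-0.3, -1.0, -0.4]
opening: 0.163
grip_force: 0.0
plate 0.92 ([543.9, 234.1], 64.1, 48.2, np.float64(-0.31)) 3139 z 18.4
plate 0.9 ([517.0, 67.0], 65.2, 46.0, np.float64(0.047)) 2726 z 18.4
plate 0.73 ([522.4, -16.7], 63.3, 45.6, np.float64(0.068)) 2661 z 18.1
plate 0.67 ([526.8, -102.0], 64.8, 46.4, np.float64(0.057)) 2737 z 18.1
plate 0.6 ([303.7, 233.8], 43.8, 30.6, np.float64(-0.045)) 786 z 18.0
84 1669 [39.6 65.9 61. ] [ 79.2 100.1  86. ] high [42.3 83.2 84.3] medz 66.1
0 3112 [ 33.1 -24.1  77. ] [ 84.4  22.1 101.7] high [36.  -0.7 99.8] medz 81.8
-84 1669 [  38.7 -102.1   61. ] [ 78.5 -67.4  85.7] high [ 41.7 -84.2  83.8] medz 65.8
pos [499.1 -18.5 195. ] yaw 0.061 turn [0.    0.    0.001] shift after turn cm [9.15e+00 1.00e-02 1.07e+01]
```

View pics/w5.png

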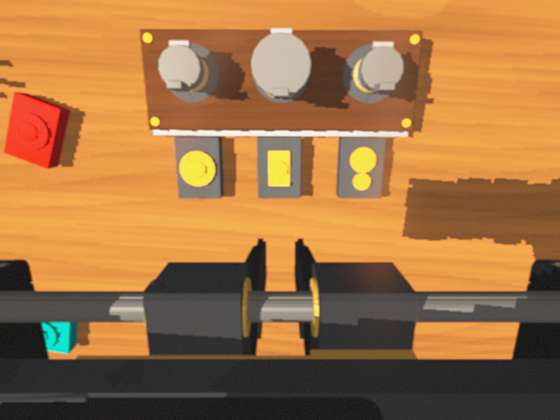

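The small cap on the left is shut (180,62). Both other caps are shut and the plates haven't moved. Next I'll pinch the large lug (281,92) and swing it along its arc.

```bash
python3 -m inch '[[0,0,0,4.5,0,0,0.1],[0,0,0,4.65,0,0,0.1],[0,0,0,0,0,4,0.1],[0,0,0,0,0,4,0.1],[0,0,0,0,0,2.7,0.1],[0,0,0,0,0,0,0.1],[0,0,0,0,0,0,1],[0,0,0,0,0,0,1],[0,0,0,0,0,0,1],[0,0,0,0,0,0,1],[0,0,0,0,0,0,1],[0,0,0,0,0,0,1]]'
```

```text
t: 23.9
eef_pos: [590.0, -13.6, 88.7]
tcp_rot: [3.141, -0.001, 0.061]
ft_force: [-0.9, -2.8, 5.2]
opening: 0.119
grip_force: 30.0
```

```bash
python3 -m inch '[[0,0,0,0.49,0,-0.85,1],[0,0,0,0.64,0,-0.74,1],[0,0,0,0.79,0,-0.60,1],[0,0,0,0.88,0,-0.43,1],[0,0,0,0.95,0,-0.25,1],[0,0,0,0.98,0,-0.05,1],[0,0,0,0.98,0,0.15,1],[0,0,0,0.92,0,0.33,1],[0,0,0,0,0,0,1],[0,0,0,0,0,0,1]]'
```

```text
t: 25.15
eef_pos: [657.6, -9.7, 114.0]
tcp_rot: [3.141, -0.003, 0.061]
ft_force: [0.6, -3.6, 5.8]
opening: 0.118
grip_force: 30.0
```

Still gripped after the swing. Releasing, rising and backing off to check.

```bash
python3 -m inch '[[0,0,0,0,0,0,0.2],[0,0,0,0,0,0,0.2],[0,0,0,0,0,0,0.2],[0,0,0,0,0,0,0.2],[0,0,0,0,0,-3,0.2],[0,0,0,0,0,-5,0.2],[0,0,0,0,0,-3,0.2],[0,0,0,-5,0,0,0.2],[0,0,0,-5,0,0,0.2],[0,0,0,-5,0,0,0.2],[0,0,0,0,0,0,0.2],[0,0,0,0,0,0,0.2]]'
python3 - <<'E'
from h import *
p=env.read_camera("wrist"); plates(p); caps(p)
cv2.imwrite("pics/w6.png",p["img"][:,:,::-1])
E
```

```text
t: 26.65
eef_pos: [507.0, -18.6, 223.1]
tcp_rot: [3.141, -0.001, 0.061]
ft_force: [0.1, -0.2, -0.5]
opening: 0.4
grip_force: 0.0
plate 0.95 ([517.8, 67.1], 65.4, 46.2, np.float64(0.057)) 2361 z 18.4
plate 0.94 ([521.9, -16.6], 63.5, 45.2, np.float64(0.042)) 2242 z 18.1
plate 0.67 ([527.5, -102.0], 64.4, 46.2, np.float64(0.054)) 2350 z 18.1
plate 0.66 ([300.9, 245.6], 51.0, 32.3, np.float64(1.484)) 771 z 19.7
plate 0.61 ([543.9, 233.7], 63.8, 47.3, np.float64(-0.308)) 2619 z 18.4
84 1356 [39.6 65.9 61. ] [ 79.1 100.2  85.9] high [43.1 83.1 84.1] medz 66.1
0 1367 [ 76.6 -24.   81.7] [102.2  22.5 126.1] high [ 95.9  -1.4 123.7] medz 120.3
-84 1346 [  38.7 -101.8   61. ] [ 78.5 -67.3  85.7] high [ 41.7 -84.2  83.7] medz 65.8
```

View pics/w6.png

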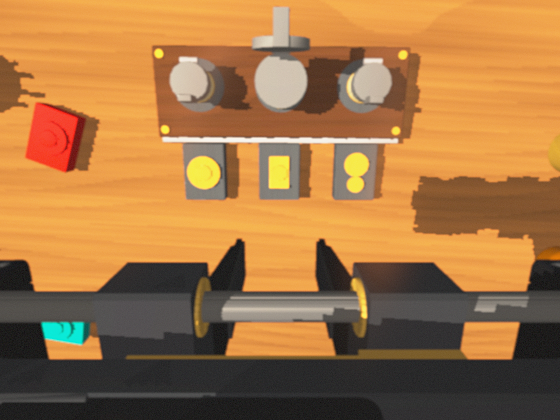

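The large cap stands upright (281,40), both small caps are shut, and the plates are in the row. Handing in.

```bash
python3 -c "
from cell import env
print(env.job_done())"
```

```text
the job is handed in; nothing more can be done
None
```

I handed the job in at about 27 s. The last wrist picture shows the three plates square against the straightedge, one in front of each vial, both small caps shut and the large cap upright. I got no verdict back, and I did not re-measure the bystanders after the start.

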